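# Stack the sample jars on their display trays

### The job

Make up the two display stacks of sample jars. On the green tray stack the three green-sealed jars, large at the bottom, medium on it and small on top; on the yellow tray stack the two yellow-sealed jars, large below and medium on top, every jar upright, flat and centred on what it stands on. The jars are glass, so set them down without dropping them, and leave the tall bottle, the steel bowl and the note pad where they are.

Things in the scene. Friction and masses are not known exactly. Their poses are not given: they have to be found in the camera images.
- green_large: large round amber glass jar, closed with a flat white lid bearing a round green seal, green label band low round the glass; diameter 66 mm all the way up (lid too), height 44 mm (the lid is the top 16 mm). Loose, stands upright. Origin: centre of its underside, z up along its axis; its yaw means nothing.
- green_medium: medium round amber glass jar, closed with a flat white lid bearing a round green seal, green label band low round the glass; diameter 52 mm all the way up (lid too), height 38 mm (the lid is the top 14 mm). Loose, stands upright. Origin: centre of its underside, z up along its axis; its yaw means nothing.
- green_small: small round amber glass jar, closed with a flat white lid bearing a round green seal, green label band low round the glass; diameter 40 mm all the way up (lid too), height 34 mm (the lid is the top 12 mm). Loose, stands upright. Origin: centre of its underside, z up along its axis; its yaw means nothing.
- yellow_large: large round amber glass jar, closed with a flat white lid bearing a round yellow seal, yellow label band low round the glass; diameter 66 mm all the way up (lid too), height 44 mm (the lid is the top 16 mm). Loose, stands upright. Origin: centre of its underside, z up along its axis; its yaw means nothing.
- yellow_medium: medium round amber glass jar, closed with a flat white lid bearing a round yellow seal, yellow label band low round the glass; diameter 52 mm all the way up (lid too), height 38 mm (the lid is the top 14 mm). Loose, stands upright. Origin: centre of its underside, z up along its axis; its yaw means nothing.
- green_tray: green round display tray, fixed to the table: outer diameter 96 mm, floor 5 mm above the table, with a low rim 5 mm thick whose top is 9 mm above the table, so 86 mm inside. Origin: centre of its underside at table height, z up.
- yellow_tray: yellow round display tray, fixed to the table: outer diameter 96 mm, floor 5 mm above the table, with a low rim 5 mm thick whose top is 9 mm above the table, so 86 mm inside. Origin: centre of its underside at table height, z up.
- tall_bottle: bystander: tall amber bottle with a white cap and green label, diameter 72 mm, height 148 mm, loose, standing. Origin: centre of its underside. Leave alone.
- steel_bowl: bystander: empty stainless steel bowl, rim diameter 110 mm, height 45 mm, loose. Origin: centre of its underside. Leave alone.
- note_pad: bystander: plain pale yellow square pad of notes, 75 x 75 mm, 15 mm thick, loose. Origin: centre of its underside. Leave alone.
There are look-alikes about, which are no part of the job. What is shaped like the yellow_medium but purple or turquoise is not meant. Leave any pink look-alike of the yellow_large alone.

How it is judged:
By the outcome, as a careful person would: the job done as asked, in the order asked, and still so for the second after the job is handed in, with the robot touching nothing.
It also fails if it takes over 115 s, if anything falls off the work surface, if the arm or the gripper's body presses on something with over 40 N, if the wrist force passes 120 N, or if a joint passes its speed limit or range.

### The arm

A 7-joint arm with a two-finger parallel gripper is mounted at the origin on the work surface. World frame = base frame: x ahead of the robot, y to its left, z up, the work surface at z = 0. Lengths are in m, angles in rad, forces in N, time in s.
With the tool pointing down it reaches from about 0.4 to 0.9 m from the base axis. Payload 5.6 kg.
Tool frame: the origin (TCP) lies on the centre line of the jaws, within the pads' length; the fingertips stand ahead of it and the grasp point (between the pads) lies 6 mm ahead of it (ctrl.tip_extent is the z of the fingertips in the tool frame, in m); z points along the fingers, y is the line along which they close (so a half turn about z gives the same grasp; the last joint's range is limited). The gripper opens to 92 mm and grips with 3 to 60 N. Pads are 20 mm wide; open, the fingers measure 128 mm over their backs; the gripper's body (75 mm by 189 mm) begins 69 mm behind the grasp point.
Start: joints at [-1.324, 0.468, -0.012, 1.603, 0.006, 1.071, -0.056], TCP at [0.186, 0.623, 0.212] pointing down, gripper open.
Joint ranges: [-2.53, 2.53], [-0.31, 2.02], [-1.57, 1.55], [0.28, 2.44], [-1.29, 4.43], [0.15, 1.84], [-2.92, 2.92]. Speed limits (rad/s): [2.57, 2.57, 3.14, 3.14, 3.14, 3.14, 3.14].

### API

Orientations are given as a unit quaternion [w, x, y, z].
In Python, from rig import ctrl gives the robot as it stands.
- The arm moves only by the shell command python3 -m creep [FORCE], which reads ROWS from standard input. ROWS is a JSON list that holds a single list of rows (three levels of brackets), with 1 to 20 rows, each of 7 numbers: the finger opening in m, then dx, dy, dz in parts of the range, where 1.0 means 1 m, then a rotation vector rx, ry, rz in fractions of the full range, 1 being 2 rad; each row shifts and turns the commanded pose from where the row before left it, along the tool's axes as they then stand; what a row does not reach is not made up. A row lasts 1/10 s, in which the tool goes at most 0.05 m and 0.15 rad, less where a joint would pass 70% of its speed; a pose out of reach is approached as far as the arm can. The fingers move at their own pace and stop on an object; FORCE is the grip in N (left out, the last holds). Time passes only in rows, so rows that do not move let the fingers close. It prints the time, the measured TCP pose, the force, the opening and the grip force at its end. Input that does not fit is refused with a message, and nothing moves.
- ctrl.sense(): the state, without advancing time (a new reading comes with each control period).
- ctrl.grab_frame(name): name is "side" or "top"; returns the picture (400x640x3 uint8, red, green, blue); there is no depth.
- ctrl.camera_params(name): a dict with "camera_matrix" (3x3 intrinsics, pixels), "k1" (the pictures are not rectified: a ray, as slopes to the right and down, at radius r is drawn at 1 + k1 r^2 times it, then the intrinsics apply), "view" (4x4, takes a point from world to camera coordinates). Camera axes: x right, y up, looking along -z (the intrinsics and any distortion apply to the point x, -y, -z); pixel columns grow to the right and rows downward; lengths in m; the calibration is good to about 2 mm. A picture is of the moment at which its call begins. camera_params takes no time and is no camera call.
- ctrl.finish_job(): hands the job in; it is judged then, once.
The state is a dict: "time": time; "qpos": joint angles; "joint_velocities": joint speeds; "tau": joint torques, N m; "tcp_pos": TCP position; "tool_rot": TCP orientation; "contact_force": force on the tool from outside, world axes, zero at the start; "moment": the same for the moment, N m; "width": finger opening in m; "gripper_force": force on a finger pad.
Only numpy, scipy, OpenCV 4.12 (cv2) and the standard library are available. Lean on these libraries where they do the work, as an engineer would, in place of code of your own. Each camera call takes 0.05 s, during which the arm holds its last target. There are 200 camera calls.

## Working session

There is one attempt and no reset: what is moved stays moved. The work goes in short steps, Python scripts to look and compute and a shell command to move; the robot and the scene stay as the last step left them, time stands still between calls to the robot, and variables do not carry over. Pictures are saved under pics/ and viewed, at most 16 in all, crops included, and the job is handed in when it is done.

```bash
mkdir -p pics; ls; python3 - <<'E'
from rig import ctrl
import cv2
for n in("side","top"):
    cv2.imwrite(f"pics/{n}0.png",ctrl.grab_frame(n)[:,:,::-1]); p=ctrl.camera_params(n); print(n,p)
s=ctrl.sense(); print(s["time"],s["tcp_pos"],s["tool_rot"],s["width"],ctrl.tip_extent)
E
```

```text
pics
side {'camera_matrix': array([[486.12127506,   0.        , 321.20001769],
       [  0.        , 486.12127506, 208.74110499],
       [  0.        ,   0.        ,   1.        ]]), 'k1': 0.04820749347302747, 'view': array([[ 9.91855624e-01, -1.27364984e-01, -7.63426582e-04,
        -5.76892039e-01],
       [ 8.93969410e-02,  6.91884830e-01,  7.16452071e-01,
        -9.55156485e-02],
       [-9.07227031e-02, -7.10685263e-01,  6.97635899e-01,
        -1.26785813e+00],
       [ 0.00000000e+00,  0.00000000e+00,  0.00000000e+00,
         1.00000000e+00]])}
top {'camera_matrix': array([[506.69768974,   0.        , 321.00144807],
       [  0.        , 506.69768974, 202.81889002],
       [  0.        ,   0.        ,   1.        ]]), 'k1': -0.16300989148795542, 'view': array([[-7.79080257e-04, -9.99889693e-01, -1.48322458e-02,
         1.64588324e-02],
       [ 9.88783147e-01, -2.98554648e-03,  1.49328412e-01,
        -5.92269493e-01],
       [-1.49356223e-01, -1.45495359e-02,  9.88676403e-01,
        -1.55137771e+00],
       [ 0.00000000e+00,  0.00000000e+00,  0.00000000e+00,
         1.00000000e+00]])}
0.1 [0.18564609 0.62237569 0.21123844] [-5.98377295e-05  1.44428906e-01  9.89514862e-01 -7.90962744e-04] 0.09179157735742388 0.025
```

View pics/top0.png

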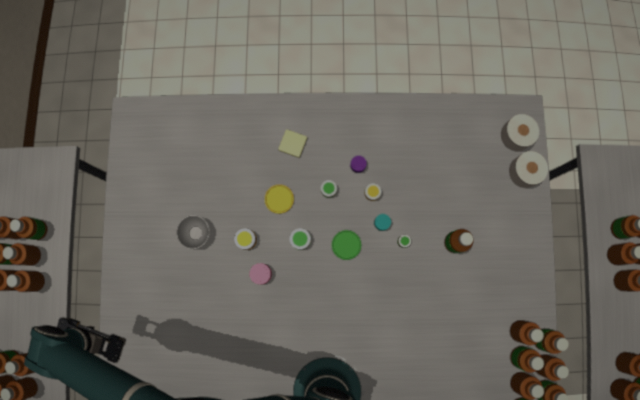

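View pics/side0.png

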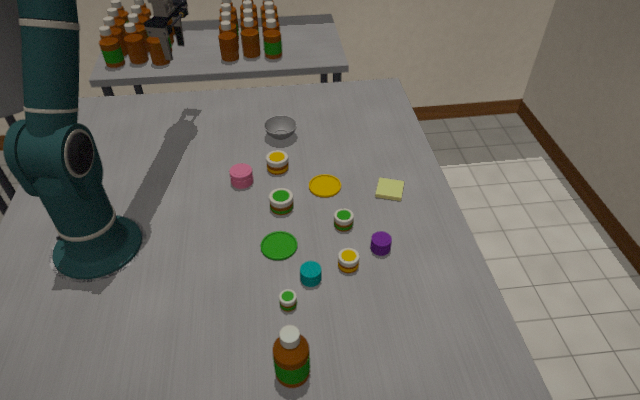

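The top view shows the yellow jars at (245,239) for large and (373,191) for medium. The green jars are at (300,239) large, (329,188) medium and (405,241) small. The trays are green at (347,245) and yellow at (279,199). In the side view the same seals are at (277,161), (348,258), (281,198), (344,217) and (288,297), with trays at (279,245) and (325,185). I'll enlarge both crops next.

```bash
python3 - <<'E'
import cv2
a=cv2.imread("pics/top0.png")[160:290,225:425]; cv2.imwrite("pics/topc.png",cv2.resize(a,None,fx=4,fy=4,interpolation=cv2.INTER_CUBIC))
a=cv2.imread("pics/side0.png")[145:315,220:400]; cv2.imwrite("pics/sidec.png",cv2.resize(a,None,fx=3.5,fy=3.5,interpolation=cv2.INTER_CUBIC))
E
cat > h.py <<'E'
import numpy as np,cv2
from scipy.optimize import least_squares
from rig import ctrl
P={n:ctrl.camera_params(n) for n in("side","top")}
def proj(n,X):
    p=P[n]; c=p["view"][:3,:3]@X+p["view"][:3,3]; s=np.array([c[0],-c[1]])/-c[2]
    s=s*(1+p["k1"]*(s@s)); K=p["camera_matrix"]; return K[:2,:2]@s+K[:2,2]
def tri(pt,ps):
    r=least_squares(lambda X:np.r_[proj("top",X)-pt,proj("side",X)-ps],[.6,0,.03]); return r.x,np.abs(r.fun).max()
def ray(n,px,z):
    return least_squares(lambda q:proj(n,np.r_[q,z])-px,[.6,0]).x
def blob(im,near,kind,R=14):
    h=cv2.cvtColor(im,cv2.COLOR_RGB2HSV); lo,hi={"g":((45,120,60),(75,255,255)),"y":((18,120,90),(32,255,255))}[kind]
    m=cv2.inRange(h,lo,hi); n,l,st,ce=cv2.connectedComponentsWithStats(m)
    k=[i for i in range(1,n) if st[i,4]>15 and np.hypot(*(ce[i]-near))<R]
    if not k:return None
    k=min(k,key=lambda i:np.hypot(*(ce[i]-near))); return ce[k],st[k]
E
python3 - <<'E'
from h import *
T=ctrl.grab_frame("top");S=ctrl.grab_frame("side")
for nm,k,t,s in [("GL","g",(300,239),(281,198)),("GM","g",(329,188),(344,216)),("GS","g",(405,241),(288,297)),("YL","y",(245,239),(277,161)),("YM","y",(373,191),(348,257)),("GT","g",(347,245),(279,245)),("YT","y",(279,199),(325,185))]:
    a=blob(T,t,k);b=blob(S,s,k)
    print(nm,a,b)
    if a and b: print(*tri(a[0],b[0]))
E
```

```text
GL (array([299.55833333, 238.41666667]), array([294, 233,  12,  12, 120], dtype=int32)) (array([280.44927536, 195.36231884]), array([273, 190,  16,  11, 138], dtype=int32))
[0.47955034 0.08229494 0.04549021] 0.15402420566709907
GM (array([328.29230769, 187.66153846]), array([324, 184,   9,   9,  65], dtype=int32)) (array([343.17894737, 214.77894737]), array([337, 211,  13,   9,  95], dtype=int32))
[ 0.64049948 -0.00775707  0.03872908] 0.40214303672595975
GS (array([404.5       , 240.35294118]), array([402, 238,   6,   6,  34], dtype=int32)) (array([287.11235955, 295.71910112]), array([282, 291,  11,  10,  89], dtype=int32))
[ 0.47228863 -0.24678987  0.03614925] 0.4061330764978095
YL (array([244.03546099, 238.36879433]), array([238, 232,  13,  14, 141], dtype=int32)) (array([276.37606838, 156.22222222]), array([269, 152,  16,  10, 117], dtype=int32))
[0.47945245 0.25670178 0.0459586 ] 0.20455992754668273
YM (array([372.71428571, 190.6547619 ]), array([368, 186,  11,  10,  84], dtype=int32)) (array([348.11940299, 255.02238806]), array([341, 250,  15,  11, 134], dtype=int32))
[ 0.62993948 -0.14858539  0.04025013] 0.4749698558803743
GT (array([346.15580286, 244.56915739]), array([332, 231,  29,  28, 629], dtype=int32)) (array([278.50906892, 245.35429262]), array([261, 231,  36,  29, 827], dtype=int32))
[ 0.46240748 -0.06430885  0.00546482] 0.2633929331381637
YT (array([278.83282209, 198.67177914]), array([265, 185,  29,  29, 652], dtype=int32)) (array([324.42009885, 185.35255354]), array([309, 174,  32,  24, 607], dtype=int32))
[0.61137209 0.15247623 0.00582525] 0.23821693334232918
```

View pics/topc.png

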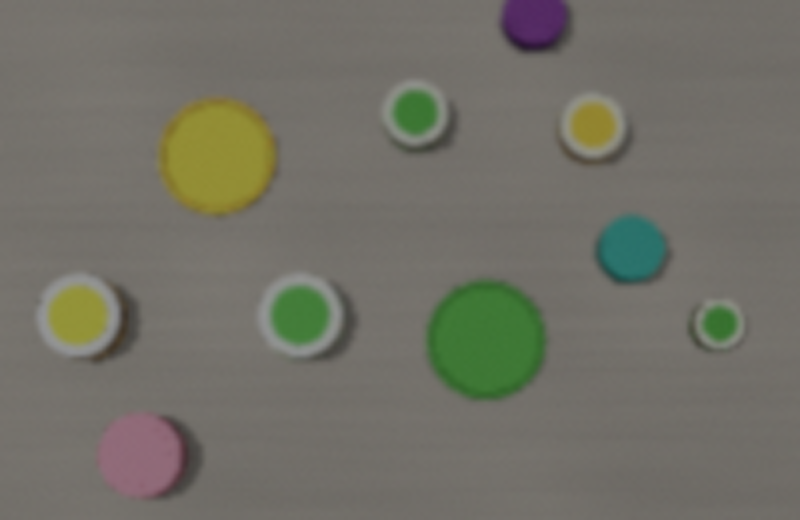

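View pics/sidec.png

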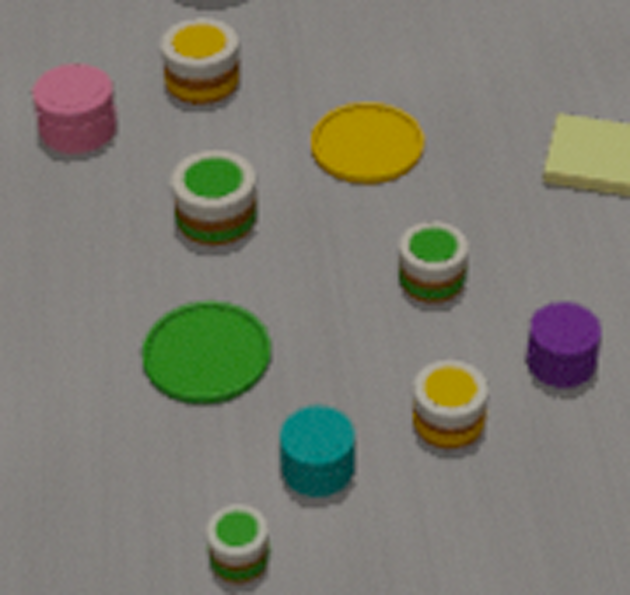

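All five jars and both trays triangulate with residuals under 0.5 px. Heights come out at 45, 39 and 36 mm for green, 46 and 40 mm for yellow, and about 5.5 mm for the tray floors, which agrees with the text. I'll square the tool (closing along world y), then head for green_large.

The manual's scale: turns go in shares of 2 rad. Converting my numbers, -0.145 rad / 2 = -0.0725.

```bash
cat >> h.py <<'E'
from scipy.spatial.transform import Rotation as Ro
def to(x,y,z):
    s=ctrl.sense(); w,*v=s["tool_rot"]; R=Ro.from_quat([*v,w])
    goal=Ro.from_quat([0,1,0,0])  # y' = +y, z' down
    print("tool d",np.round(R.inv().apply(np.array([x,y,z])-s["tcp_pos"]),4),"rotvec",np.round((R.inv()*goal).as_rotvec(),4),"q",np.round(s["qpos"],2),"t",s["time"])
E
echo '[[[0.092,0,0,0,0,0,-0.0725],[0.092,0,0,0,0,0,-0.0725],[0.092,0,0,0,0,0,0]]]' | python3 -m creep
python3 -c "
from h import *
to(.4796,.0823,.2)"
```

```text
time: 0.5
tcp_pos: [0.1857, 0.6227, 0.2118]
tool_rot: [-0.0, -0.0, 1.0, -0.0]
contact_force: [0.3, 0.8, 0.0]
width: 0.092
gripper_force: 0.0
tool d [-0.2936 -0.5406  0.0119] rotvec [-0.0005 -0.0005  0.0005] q [-1.28  0.47 -0.07  1.6   0.04  1.07  0.21] t 0.5
```

```bash
echo '[[[0.092,-0.0195,-0.036,0,0,0,0],[0.092,-0.0195,-0.036,0,0,0,0],[0.092,-0.0195,-0.036,0,0,0,0],[0.092,-0.0195,-0.036,0,0,0,0],[0.092,-0.0195,-0.036,0,0,0,0],[0.092,-0.0195,-0.036,0,0,0,0],[0.092,-0.0195,-0.036,0,0,0,0],[0.092,-0.0195,-0.036,0,0,0,0],[0.092,-0.0195,-0.036,0,0,0,0],[0.092,-0.0195,-0.036,0,0,0,0],[0.092,-0.0195,-0.036,0,0,0,0],[0.092,-0.0195,-0.036,0,0,0,0],[0.092,-0.0195,-0.036,0,0,0,0],[0.092,-0.0195,-0.036,0,0,0,0],[0.092,-0.0195,-0.036,0,0,0,0],[0.092,0,0,0,0,0,0],[0.092,0,0,0,0,0,0]]]' | python3 -m creep
python3 -c "
from h import *
to(.4796,.0823,.033)"
```

```text
time: 2.2
tcp_pos: [0.4784, 0.0824, 0.212]
tool_rot: [-0.0, 0.002, 1.0, 0.0]
contact_force: [0.1, 0.6, 1.4]
width: 0.0919
gripper_force: 0.0
tool d [-0.0012 -0.0002  0.179 ] rotvec [ 0.0003 -0.0002 -0.0047] q [-0.47  0.19  0.26  2.01 -0.06  0.95  1.39] t 2.2
```

In the tool's units: -0.005 rad / 2 = -0.0025.

```bash
echo '[[[0.092,-0.0012,0,0.04,0,0,-0.0025],[0.092,0,0,0.04,0,0,0],[0.092,0,0,0.04,0,0,0],[0.092,0,0,0.03,0,0,0],[0.092,0,0,0.02,0,0,0],[0.092,0,0,0.009,0,0,0],[0.092,0,0,0,0,0,0]]]' | python3 -m creep
echo '[[[0.06,0,0,0,0,0,0],[0.06,0,0,0,0,0,0],[0.06,0,0,0,0,0,0],[0.06,0,0,0,0,0,0],[0.06,0,0,0,0,0,0],[0.06,0,0,0,0,0,0]]]' | python3 -m creep 25
python3 - <<'E'
from h import *
to(.4796,.0823,.1)
cv2.imwrite("pics/t1.png",cv2.resize(np.hstack([ctrl.grab_frame("top")[190:290,250:350],ctrl.grab_frame("side")[140:240,230:330]])[:,:,::-1],None,fx=4,fy=4))
E
```

```text
time: 2.9
tcp_pos: [0.4785, 0.084, 0.0323]
tool_rot: [-0.001, -0.003, 1.0, -0.0]
contact_force: [-0.7, 0.4, -0.7]
width: 0.0919
gripper_force: 0.0
time: 3.5
tcp_pos: [0.4802, 0.0834, 0.034]
tool_rot: [0.001, -0.003, 1.0, 0.0]
contact_force: [-1.0, 1.3, 8.2]
width: 0.0651
gripper_force: 25.0
tool d [ 0.0005 -0.001  -0.066 ] rotvec [0.0009 0.0014 0.005 ] q [-0.41  0.48  0.2   2.13 -0.18  0.55  1.5 ] t 3.5
```

View pics/t1.png

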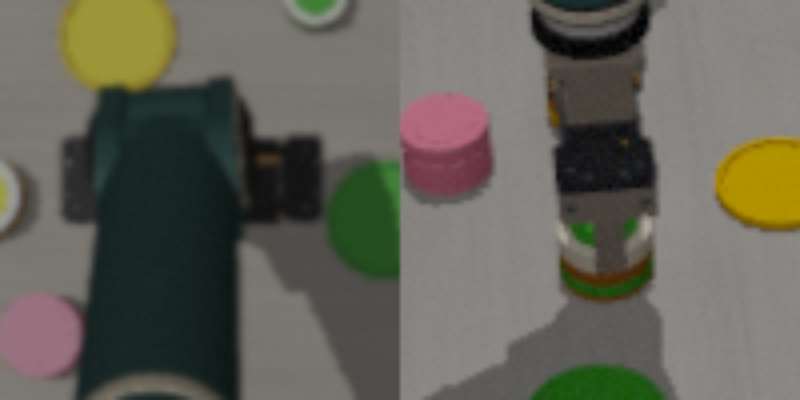

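The jar is held upright between the pads (width 65 mm, 25 N). Lifting it and carrying it to the green tray.

In the tool's units: 0.005 rad / 2 = 0.0025.

```bash
echo '[[[0.06,0,0,-0.02,0,0,0],[0.06,0,0,-0.03,0,0,0],[0.06,0,0,-0.02,0,0,0],[0.06,0.004,-0.03,0,0,0,0],[0.06,0.004,-0.04,0,0,0,0],[0.06,0.004,-0.04,0,0,0,0],[0.06,0.005,-0.0366,0,0,0,0.0025],[0.06,0,0,0,0,0,0],[0.06,0,0,0,0,0,0],[0.06,0,0,0,0,0,0]]]' | python3 -m creep
python3 -c "
from h import *
to(.4630,-.0632,.039)"
```

```text
time: 4.6
tcp_pos: [0.4633, -0.0626, 0.103]
tool_rot: [-0.0, -0.001, 1.0, 0.0]
contact_force: [-0.4, -0.2, -0.9]
width: 0.0653
gripper_force: 25.0
tool d [ 0.0003 -0.0006  0.064 ] rotvec [ 0.0006 -0.0002  0.0016] q [-0.19  0.33  0.29  2.14 -0.15  0.69  1.78] t 4.6
```

```bash
echo '[[[0.06,0,-0.0005,0.02,0,0,0],[0.06,0,0,0.02,0,0,0],[0.06,0,0,0.013,0,0,0],[0.06,0,0,0.005,0,0,0],[0.06,0,0,0,0,0,0],[0.06,0,0,0,0,0,0]]]' | python3 -m creep
echo '[[[0.06,0,0,0.002,0,0,0],[0.06,0,0,0.001,0,0,0],[0.06,0,0,0,0,0,0],[0.06,0,0,0,0,0,0]]]' | python3 -m creep
```

```text
time: 5.2
tcp_pos: [0.4638, -0.0641, 0.0455]
tool_rot: [0.0, -0.0, 1.0, 0.0]
contact_force: [0.5, 0.4, -2.2]
width: 0.0653
gripper_force: 25.0
time: 5.6
tcp_pos: [0.4634, -0.0643, 0.0423]
tool_rot: [0.0, -0.0, 1.0, 0.0]
contact_force: [0.1, -0.2, -2.8]
width: 0.0649
gripper_force: 25.0
```

```bash
echo '[[[0.06,0,0,0.001,0,0,0],[0.06,0,0,0.001,0,0,0],[0.06,0,0,0,0,0,0]]]' | python3 -m creep
```

```text
time: 5.9
tcp_pos: [0.4632, -0.0642, 0.0399]
tool_rot: [-0.0, -0.0, 1.0, 0.0]
contact_force: [-0.7, 0.8, -1.8]
width: 0.0651
gripper_force: 25.0
```

```bash
echo '[[[0.06,0,0,0.001,0,0,0],[0.06,0,0,0,0,0,0],[0.06,0,0,0,0,0,0]]]' | python3 -m creep;echo '[[[0.06,0,0,0.001,0,0,0],[0.06,0,0,0,0,0,0],[0.06,0,0,0,0,0,0]]]' | python3 -m creep
```

```text
time: 6.2
tcp_pos: [0.4633, -0.0643, 0.0391]
tool_rot: [-0.0, -0.0, 1.0, 0.0]
contact_force: [0.5, 0.3, -0.9]
width: 0.0647
gripper_force: 25.0
time: 6.5
tcp_pos: [0.4633, -0.0643, 0.039]
tool_rot: [0.0, 0.0, 1.0, 0.0]
contact_force: [-3.2, 0.0, 10.0]
width: 0.0647
gripper_force: 25.0
```

```bash
echo '[[[0.075,0,0,-0.0005,0,0,0],[0.092,0,0,0,0,0,0],[0.092,0,0,0,0,0,0],[0.092,0,0,0,0,0,0],[0.092,0,0,-0.02,0,0,0],[0.092,0,0,-0.03,0,0,0],[0.092,0,0,-0.035,0,0,0],[0.092,0,0,-0.035,0,0,0],[0.092,-0.037,0.012,0,0,0,0],[0.092,-0.037,0.012,0,0,0,0],[0.092,-0.037,0.012,0,0,0,0],[0.092,-0.037,0.012,0,0,0,0],[0.092,-0.029,0.009,0,0,0,0],[0.092,0,0,0,0,0,0],[0.092,0,0,0,0,0,0]]]' | python3 -m creep
python3 - <<'E'
from h import *
to(.6405,-.0068,.033)
T=ctrl.grab_frame("top");S=ctrl.grab_frame("side")
cv2.imwrite("pics/t2.png",cv2.resize(np.hstack([T[190:290,300:400],S[190:290,230:330]])[:,:,::-1],None,fx=4,fy=4))
a=blob(T,(346,240),"g",9);b=blob(S,(279,225),"g",14);print(a,b)
E
```

```text
time: 8.0
tcp_pos: [0.6397, -0.0073, 0.1576]
tool_rot: [-0.001, -0.0, 1.0, -0.0]
contact_force: [0.0, 0.2, -0.2]
width: 0.092
gripper_force: 0.0
tool d [-0.0011  0.0006  0.1246] rotvec [-0.0005 -0.0019  0.0004] q [-0.25  0.51  0.29  1.69 -0.17  0.96  1.67] t 8.0
(array([347.46341463, 243.53658537]), array([342, 238,  12,  12, 123], dtype=int32)) (array([277.3038674, 234.0441989]), array([269, 228,  18,  13, 181], dtype=int32))
```

View pics/t2.png

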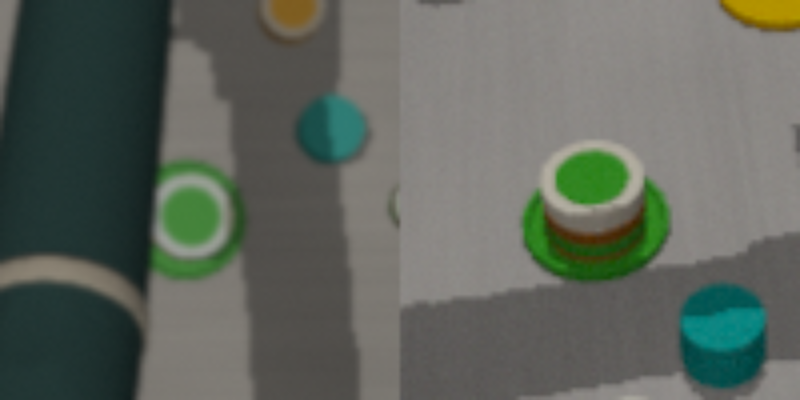

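The large green jar stands flat in the tray, its seal at top-view (347.5,243.5) and side-view (277.3,234.0). I'll triangulate it and grasp the medium jar.

In the tool's units: -0.002 rad / 2 = -0.001.

```bash
echo '[[[0.092,-0.0011,0,0.04,0,-0.001,0],[0.092,0,0,0.04,0,0,0],[0.092,0,0,0.025,0,0,0],[0.092,0,0,0.014,0,0,0],[0.092,0,0,0.0056,0,0,0],[0.092,0,0,0,0,0,0],[0.092,0,0,0,0,0,0]]]' | python3 -m creep
echo '[[[0.046,0,0,0,0,0,0],[0.046,0,0,0,0,0,0],[0.046,0,0,0,0,0,0],[0.046,0,0,0,0,0,0],[0.046,0,0,0,0,0,0],[0.046,0,0,0,0,0,0],[0.046,0,0,0,0,0,0]]]' | python3 -m creep 25
python3 -c "
from h import *
print(tri([347.46,243.54],[277.30,234.04]), ray('top',[347.46,243.54],.049),ray('side',[277.3,234.04],.049))
to(.6405,-.0068,.1)"
```

```text
time: 8.8
tcp_pos: [0.6426, -0.0074, 0.0355]
tool_rot: [0.002, 0.0, 1.0, 0.0]
contact_force: [0.2, 0.1, 0.9]
width: 0.092
gripper_force: 0.0
time: 9.5
tcp_pos: [0.6416, -0.0071, 0.0341]
tool_rot: [0.001, -0.0, 1.0, 0.0]
contact_force: [-0.9, -0.1, 0.8]
width: 0.0494
gripper_force: 25.0
(array([ 0.46220894, -0.06679693,  0.05129757]), np.float64(0.36180264945880936)) [ 0.46349251 -0.06680343] [ 0.46146498 -0.06474767]
tool d [ 0.001   0.0003 -0.0659] rotvec [0.0002 0.0021 0.0002] q [-0.22  0.67  0.25  1.75 -0.23  0.74  1.71] t 9.5
```

```bash
echo '[[[0.046,0,0,0,0,0,0],[0.046,0,0,-0.02,0,0,0],[0.046,0,0,-0.03,0,0,0],[0.046,0,0,-0.03,0,0,0],[0.046,0,0,0,0,0,0],[0.046,0,0,0,0,0,0],[0.046,0,0,0,0,0,0]]]' | python3 -m creep
python3 - <<'E'
from h import *
S=ctrl.grab_frame("side")
cv2.imwrite("pics/s3.png",cv2.resize(S[140:240,290:400][:,:,::-1],None,fx=5,fy=5,interpolation=cv2.INTER_CUBIC))
to(.4638,-.0643,.114)
p=ctrl.sense()["tcp_pos"]
for dz in(-.033,.005): print(proj("side",np.array(p)+[0,0,dz]))
E
```

```text
time: 10.2
tcp_pos: [0.6403, -0.0072, 0.1126]
tool_rot: [-0.0, -0.0, 1.0, -0.0]
contact_force: [-0.3, 1.0, -1.3]
width: 0.0495
gripper_force: 25.0
tool d [ 0.1765 -0.0571 -0.0015] rotvec [-0.0002 -0.0007  0.0002] q [-0.24  0.57  0.28  1.72 -0.19  0.88  1.69] t 10.25
[343.88311565 203.50496239]
[344.35828535 192.70847099]
```

View pics/s3.png

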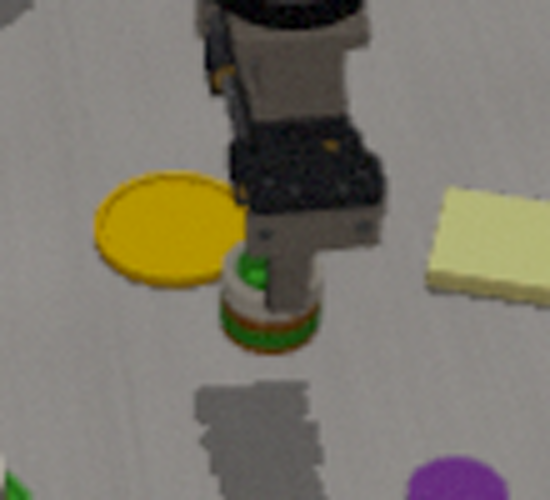

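Medium jar held upright, spanning x 334–354 px in the side view, so its centre matches the TCP. Moving over the stack.

```bash
echo '[[[0.046,0.03,-0.01,0,0,0,0],[0.046,0.04,-0.013,0,0,0,0],[0.046,0.04,-0.013,0,0,0,0],[0.046,0.04,-0.013,0,0,0,0],[0.046,0.0268,-0.0081,0,0,0,0],[0.046,0,0,0,0,0,0],[0.046,0,0,0,0,0,0],[0.046,0,0,0.01,0,0,0],[0.046,0,0,0.01,0,0,0],[0.046,0,0,0.004,0,0,0],[0.046,0,0,0,0,0,0],[0.046,0,0,0,0,0,0],[0.046,0,0,0,0,0,0]]]' | python3 -m creep
python3 -c "
from h import *
to(.4635,-.0643,.083)"
```

```text
time: 11.55
tcp_pos: [0.4649, -0.0644, 0.0897]
tool_rot: [0.001, -0.0, 1.0, -0.0]
contact_force: [-0.4, -0.4, -1.8]
width: 0.0496
gripper_force: 25.0
tool d [0.0015 0.0001 0.0067] rotvec [-0.0001  0.0024  0.0002] q [-0.18  0.35  0.29  2.15 -0.16  0.66  1.79] t 11.55
```

In the tool's units: 0.001 rad / 2 = 0.0005.

```bash
echo '[[[0.046,0.0014,0,0.002,0,0.0005,0],[0.046,0,0,0.002,0,0,0],[0.046,0,0,0,0,0,0],[0.046,0,0,0,0,0,0]]]' | python3 -m creep
python3 - <<'E'
from h import *
S=ctrl.grab_frame("side")
cv2.imwrite("pics/s4.png",cv2.resize(S[170:270,220:340][:,:,::-1],None,fx=5,fy=5,interpolation=cv2.INTER_CUBIC))
E
```

```text
time: 11.95
tcp_pos: [0.4632, -0.0644, 0.0856]
tool_rot: [0.001, -0.0, 1.0, 0.0]
contact_force: [-0.1, -0.6, -0.2]
width: 0.0495
gripper_force: 25.0
```

View pics/s4.png

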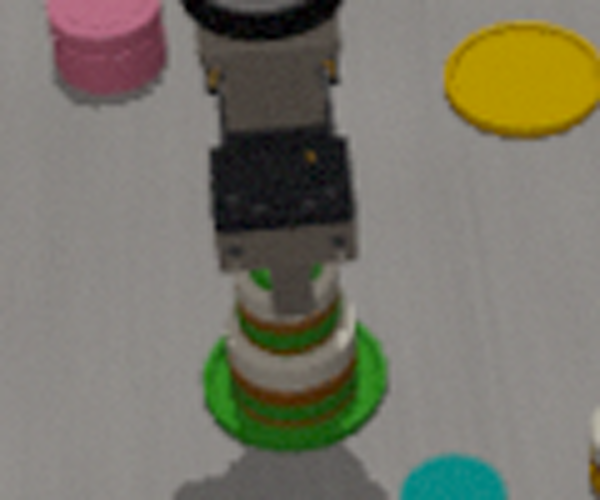

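Medium jar hangs just above the large one: crop centre columns 289 and 292.5, about the lean perspective predicts, so it's centred to about 1 mm. Creeping down.

```bash
for i in 1 2; do echo '[[[0.046,0,0,0.001,0,0,0],[0.046,0,0,0,0,0,0],[0.046,0,0,0,0,0,0]]]' | python3 -m creep; done
```

```text
time: 12.3
tcp_pos: [0.4633, -0.0644, 0.0846]
tool_rot: [0.001, -0.0, 1.0, 0.0]
contact_force: [0.7, -0.0, -0.5]
width: 0.0498
gripper_force: 25.0
time: 12.6
tcp_pos: [0.4632, -0.0644, 0.0836]
tool_rot: [0.0, -0.0, 1.0, -0.0]
contact_force: [0.2, 0.3, -1.1]
width: 0.0495
gripper_force: 25.0
```

```bash
echo '[[[0.046,0,0,0.001,0,0,0],[0.046,0,0,0,0,0,0],[0.046,0,0,0,0,0,0]]]' | python3 -m creep; echo '[[[0.046,0,0,0.0005,0,0,0],[0.046,0,0,0,0,0,0],[0.046,0,0,0,0,0,0]]]' | python3 -m creep
```

```text
time: 12.9
tcp_pos: [0.4634, -0.0644, 0.0829]
tool_rot: [0.001, -0.0, 1.0, 0.0]
contact_force: [-1.5, -0.6, 3.8]
width: 0.0496
gripper_force: 25.0
time: 13.2
tcp_pos: [0.4635, -0.0644, 0.0828]
tool_rot: [0.001, -0.0, 1.0, 0.0]
contact_force: [-2.4, 0.1, 9.8]
width: 0.0496
gripper_force: 25.0
```

```bash
echo '[[[0.055,0,0,-0.0005,0,0,0],[0.065,0,0,0,0,0,0],[0.092,0,0,0,0,0,0],[0.092,0,0,0,0,0,0],[0.092,0,0,0,0,0,0],[0.092,0,0,-0.02,0,0,0],[0.092,0,0,-0.03,0,0,0],[0.092,0,0,-0.03,0,0,0],[0.092,-0.002,-0.03,0,0,0,0],[0.092,-0.002,-0.04,0,0,0,0],[0.092,-0.002,-0.04,0,0,0,0],[0.092,-0.002,-0.04,0,0,0,0],[0.092,-0.0013,-0.0315,0,0,0,0],[0.092,0,0,0,0,0,0],[0.092,0,0,0,0,0,0]]]' | python3 -m creep
python3 - <<'E'
from h import *
to(.4730,-.2462,.031)
T=ctrl.grab_frame("top");S=ctrl.grab_frame("side")
cv2.imwrite("pics/t5.png",cv2.resize(np.hstack([T[190:290,300:400],S[170:270,230:330]])[:,:,::-1],None,fx=4,fy=4,interpolation=cv2.INTER_CUBIC))
print(blob(T,(346,240),"g",9),blob(S,(279,222),"g",14)); print("bottle",ray("top",[466.3,239],.148))
E
```

```text
time: 14.7
tcp_pos: [0.4721, -0.2461, 0.1623]
tool_rot: [0.0, 0.001, 1.0, 0.0]
contact_force: [0.2, 1.3, 0.4]
width: 0.0921
gripper_force: 0.0
tool d [-0.0009 -0.0002  0.1313] rotvec [ 0.0004  0.0003 -0.0014] q [ 0.08  0.34  0.41  1.96 -0.17  0.88  2.15] t 14.7
(array([347.80263158, 242.56578947]), array([343, 238,  10,  10,  76], dtype=int32)) None
bottle [ 0.46773227 -0.41362823]
```

View pics/t5.png

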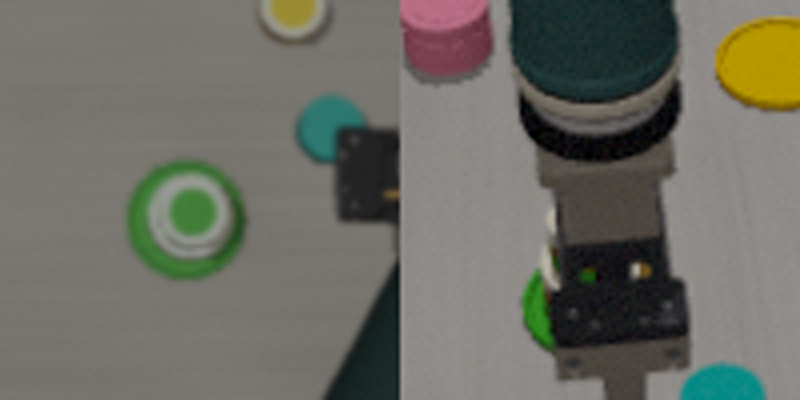

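The medium jar is stacked, its seal at (347.8,242.6) in the top view, near-concentric with the large lid (crop 187,216) once parallax is allowed for. The bottle clears the hand by about 37 mm. Grasping the small jar next.

```bash
python3 -c "
from h import *
print(ray('top',[347.8,242.57],.087),ray('top',[347.46,243.54],.049))"
echo '[[[0.092,-0.0009,0,0.04,0,0,0],[0.092,0,0,0.04,0,0,0],[0.092,0,0,0.025,0,0,0],[0.092,0,0,0.015,0,0,0],[0.092,0,0,0.0113,0,0,0],[0.092,0,0,0,0,0,0],[0.092,0,0,0,0,0,0],[0.092,0,0,0,0,0,0]]]' | python3 -m creep
echo '[[[0.034,0,0,0,0,0,0],[0.034,0,0,0,0,0,0],[0.034,0,0,0,0,0,0],[0.034,0,0,0,0,0,0],[0.034,0,0,0,0,0,0],[0.034,0,0,0,0,0,0],[0.034,0,0,0,0,0,0],[0.034,0,0,0,0,0,0],[0.034,0,0,0,0,0,0]]]' | python3 -m creep 20
```

```text
[ 0.46378734 -0.06643261] [ 0.46349251 -0.06680343]
time: 15.6
tcp_pos: [0.4745, -0.2462, 0.0325]
tool_rot: [0.002, -0.0, 1.0, -0.0]
contact_force: [0.1, -0.3, 0.3]
width: 0.0917
gripper_force: 0.0
time: 16.5
tcp_pos: [0.4739, -0.2461, 0.0319]
tool_rot: [0.001, -0.0, 1.0, -0.0]
contact_force: [-0.3, 1.4, 5.0]
width: 0.0341
gripper_force: 2.5
```

```bash
echo '[[[0.028,0,0,0,0,0,0],[0.028,0,0,0,0,0,0],[0.028,0,0,0,0,0,0]]]' | python3 -m creep 20
python3 - <<'E'
from h import *
T=ctrl.grab_frame("top");S=ctrl.grab_frame("side")
cv2.imwrite("pics/t6.png",cv2.resize(np.hstack([T[190:290,350:450],S[230:330,240:340]])[:,:,::-1],None,fx=4,fy=4,interpolation=cv2.INTER_CUBIC))
for dz in (-.03,.004):print(proj("side",np.array(ctrl.sense()["tcp_pos"])+[0,0,dz]))
E
```

```text
time: 16.8
tcp_pos: [0.4742, -0.246, 0.0319]
tool_rot: [0.001, -0.0, 1.0, -0.0]
contact_force: [-1.0, 0.7, 5.8]
width: 0.0277
gripper_force: 2.8
[288.86977035 304.03805326]
[288.17835056 295.36506417]
```

View pics/t6.png

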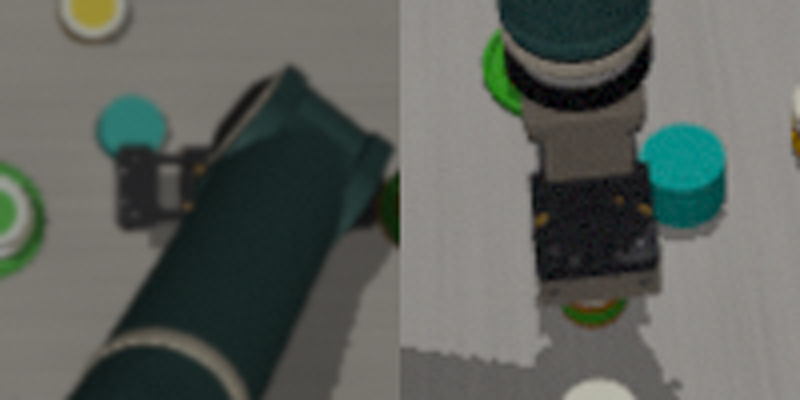

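The fingers closed to 28 mm with 5.8 N upward, so the tips are riding on the small jar's lid. The real tips stand higher than the stated TCP implies, and in s3 they appeared near TCP height too. I'll open and creep lower while watching the force.

```bash
echo '[[[0.028,0,0,-0.01,0,0,0],[0.092,0,0,-0.01,0,0,0],[0.092,0,0,0,0,0,0],[0.092,0,0,0,0,0,0],[0.092,0,0,0,0,0,0],[0.092,0,0,0,0,0,0],[0.092,0,0,0,0,0,0],[0.092,0,0,0,0,0,0],[0.092,0,0,0,0,0,0],[0.092,0,0,0,0,0,0]]]' | python3 -m creep
python3 - <<'E'
from h import *
T=ctrl.grab_frame("top");S=ctrl.grab_frame("side")
cv2.imwrite("pics/s7.png",cv2.resize(S[230:330,230:350][:,:,::-1],None,fx=5,fy=5,interpolation=cv2.INTER_CUBIC))
p=np.array(ctrl.sense()["tcp_pos"])
for dy in(-.046,-.064):print(proj("side",p+[0,dy,-.025]),proj("side",p+[0,dy,0]))
E
```

```text
time: 17.9
tcp_pos: [0.4735, -0.2459, 0.0513]
tool_rot: [0.0, -0.0, 1.0, 0.0]
contact_force: [0.3, 0.6, -0.0]
width: 0.092
gripper_force: 0.0
[289.72156761 314.85402963] [289.20698362 308.38546659]
[290.3787627  321.81399581] [289.86904788 315.37630453]
```

View pics/s7.png

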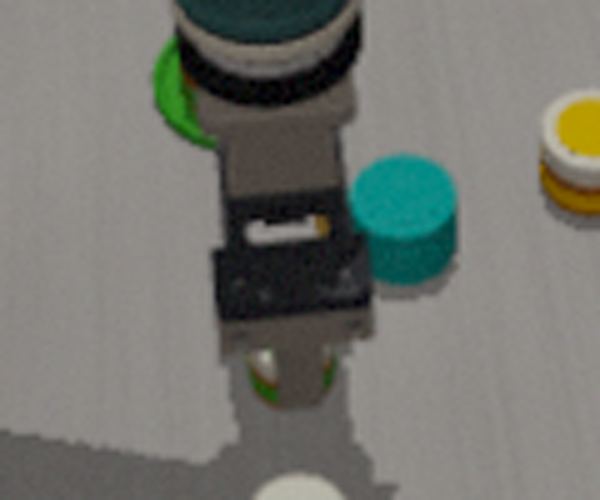

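The finger tip shows at about row 310, some 20–25 mm higher than the stated geometry predicts (315–322), which confirms it. The jar still stands. Creeping down with force checks.

```bash
echo '[[[0.092,0,0,0.015,0,0,0],[0.092,0,0,0.01,0,0,0],[0.092,0,0,0.003,0,0,0],[0.092,0,0,0,0,0,0],[0.092,0,0,0,0,0,0]]]' | python3 -m creep; echo '[[[0.092,0,0,0.003,0,0,0],[0.092,0,0,0,0,0,0],[0.092,0,0,0,0,0,0]]]' | python3 -m creep;echo '[[[0.092,0,0,0.003,0,0,0],[0.092,0,0,0,0,0,0],[0.092,0,0,0,0,0,0]]]' | python3 -m creep
```

```text
time: 18.5
tcp_pos: [0.4735, -0.2459, 0.0232]
tool_rot: [0.0, -0.0, 1.0, 0.0]
contact_force: [0.2, 1.2, -1.0]
width: 0.092
gripper_force: 0.0
time: 18.8
tcp_pos: [0.4737, -0.2459, 0.0205]
tool_rot: [0.001, -0.0, 1.0, -0.0]
contact_force: [-0.4, -0.2, -0.8]
width: 0.0919
gripper_force: 0.0
time: 19.1
tcp_pos: [0.4735, -0.2458, 0.0173]
tool_rot: [0.0, -0.0, 1.0, 0.0]
contact_force: [-0.4, 0.4, -1.0]
width: 0.0921
gripper_force: 0.0
```

```bash
echo '[[[0.092,0,0,0.003,0,0,0],[0.092,0,0,0.003,0,0,0],[0.092,0,0,0,0,0,0],[0.092,0,0,0,0,0,0]]]' | python3 -m creep; echo '[[[0.034,0,0,0,0,0,0],[0.034,0,0,0,0,0,0],[0.034,0,0,0,0,0,0],[0.034,0,0,0,0,0,0],[0.034,0,0,0,0,0,0],[0.034,0,0,0,0,0,0],[0.034,0,0,0,0,0,0],[0.034,0,0,0,0,0,0],[0.034,0,0,0,0,0,0]]]' | python3 -m creep 20
```

```text
time: 19.5
tcp_pos: [0.4734, -0.2458, 0.0111]
tool_rot: [0.0, -0.0, 1.0, 0.0]
contact_force: [-0.0, -0.5, -0.2]
width: 0.0917
gripper_force: 0.0
time: 20.4
tcp_pos: [0.4736, -0.2459, 0.0114]
tool_rot: [0.001, -0.0, 1.0, 0.0]
contact_force: [-0.2, 0.0, 0.9]
width: 0.0396
gripper_force: 20.0
```

```bash
echo '[[[0.034,0,0,-0.02,0,0,0],[0.034,0,0,-0.03,0,0,0],[0.034,0,0,-0.035,0,0,0],[0.034,0,0,-0.025,0,0,0],[0.034,0.002,0.03,0,0,0,0],[0.034,0.002,0.04,0,0,0,0],[0.034,0.002,0.04,0,0,0,0],[0.034,0.002,0.04,0,0,0,0],[0.034,0.002,0.0315,0,0,0,0],[0.034,0,0,0,0,0,0],[0.034,0,0,0,0,0,0],[0.034,0,0,0,0,0,0]]]' | python3 -m creep
python3 -c "
from h import *
to(.4637,-.0644,.0984)"
```

```text
time: 21.6
tcp_pos: [0.4635, -0.0655, 0.1214]
tool_rot: [0.001, 0.001, 1.0, -0.0]
contact_force: [0.8, 0.1, -1.2]
width: 0.0395
gripper_force: 20.0
tool d [-0.0001  0.0012  0.023 ] rotvec [-0.0006  0.0013 -0.0014] q [-0.24  0.3   0.36  2.13 -0.15  0.73  1.79] t 21.6
```

In the tool's units: -0.001 rad / 2 = -0.0005.

```bash
echo '[[[0.034,0,0.001,0.01,0,0.0005,-0.0005],[0.034,0,0,0.007,0,0,0],[0.034,0,0,0.003,0,0,0],[0.034,0,0,0,0,0,0],[0.034,0,0,0,0,0,0]]]' | python3 -m creep
python3 - <<'E'
from h import *
to(.4637,-.0644,.0984)
S=ctrl.grab_frame("side")
cv2.imwrite("pics/s8.png",cv2.resize(S[160:260,220:340][:,:,::-1],None,fx=5,fy=5,interpolation=cv2.INTER_CUBIC))
for z in (.03,.06,.09,.107): print(z,(proj("side",np.array([.4635,-.0644,z]))-[220,160])*5)
E
```

```text
time: 22.1
tcp_pos: [0.4634, -0.0636, 0.1011]
tool_rot: [-0.0, -0.0, 1.0, -0.0]
contact_force: [-0.2, -0.2, -0.6]
width: 0.0391
gripper_force: 20.0
tool d [-0.0003 -0.0008  0.0027] rotvec [-0.0001 -0.0004  0.0007] q [-0.23  0.33  0.35  2.15 -0.18  0.69  1.81] t 22.1
0.03 [292.7996037  394.61390546]
0.06 [289.11917833 354.42439593]
0.09 [285.3049186  312.84266446]
0.107 [283.08117337 288.63255942]
```

View pics/s8.png

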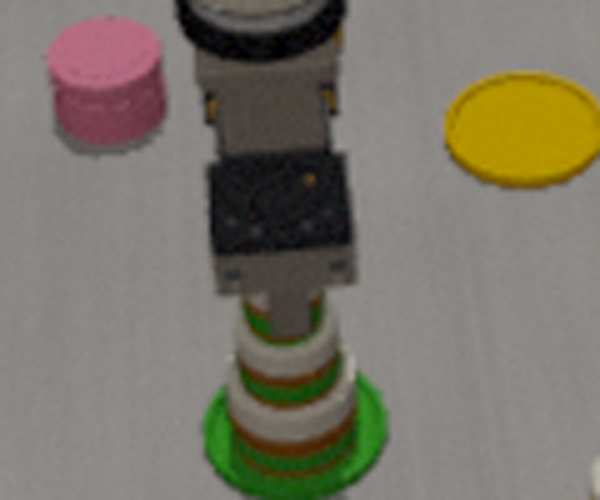

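The jar centre columns are 284.5 (small), 288.5 (medium) and 292.5 (large). A vertical axis would project to about 284, 288.5 and 292.5, so the stack is aligned. Lowering.

```bash
echo '[[[0.034,0,-0.0007,0.0015,0,0,0],[0.034,0,0,0,0,0,0],[0.034,0,0,0,0,0,0]]]' | python3 -m creep;echo '[[[0.034,0,0,0.001,0,0,0],[0.034,0,0,0,0,0,0],[0.034,0,0,0,0,0,0]]]' | python3 -m creep;echo '[[[0.034,0,0,0.0007,0,0,0],[0.034,0,0,0,0,0,0],[0.034,0,0,0,0,0,0]]]' | python3 -m creep
```

```text
time: 22.45
tcp_pos: [0.4635, -0.0641, 0.0999]
tool_rot: [0.0, -0.001, 1.0, 0.0]
contact_force: [0.5, 1.1, -0.1]
width: 0.039
gripper_force: 20.0
time: 22.75
tcp_pos: [0.4634, -0.064, 0.0988]
tool_rot: [0.0, -0.001, 1.0, 0.0]
contact_force: [-0.6, 0.3, -0.7]
width: 0.0394
gripper_force: 20.0
time: 23.05
tcp_pos: [0.4635, -0.0641, 0.0983]
tool_rot: [0.0, -0.001, 1.0, 0.0]
contact_force: [-1.0, -0.7, 2.3]
width: 0.0394
gripper_force: 20.0
```

```bash
echo '[[[0.05,0,0,-0.0003,0,0,0],[0.065,0,0,0,0,0,0],[0.092,0,0,0,0,0,0],[0.092,0,0,0,0,0,0],[0.092,0,0,0,0,0,0],[0.092,0,0,-0.02,0,0,0],[0.092,0,0,-0.03,0,0,0],[0.092,0,0,-0.02,0,0,0],[0.092,-0.002,0.03,0,0,0,0],[0.092,-0.002,0.04,0,0,0,0],[0.092,-0.002,0.042,0,0,0,0],[0.092,-0.002,0.042,0,0,0,0],[0.092,-0.002,0.042,0,0,0,0],[0.092,-0.002,0.042,0,0,0,0],[0.092,-0.002,0.042,0,0,0,0],[0.092,-0.003,0.0416,0,0,0,0],[0.092,0,0,0,0,0,0],[0.092,0,0,0,0,0,0]]]' | python3 -m creep
python3 - <<'E'
from h import *
to(.4805,.2575,.022)
T=ctrl.grab_frame("top");S=ctrl.grab_frame("side")
a=blob(T,(347,240),"g",9);b=blob(S,(277,213),"g",14);print(a,b)
if a and b: print(tri(a[0],b[0]),ray("top",a[0],.121))
E
```

```text
time: 24.85
tcp_pos: [0.4796, 0.2581, 0.168]
tool_rot: [-0.0, -0.002, 1.0, -0.0]
contact_force: [0.7, -1.5, -0.1]
width: 0.0918
gripper_force: 0.0
tool d [-0.0009 -0.0005  0.146 ] rotvec [-0.0007 -0.0006  0.0032] q [-0.72  0.34  0.2   1.91 -0.09  0.89  1.1 ] t 24.85
(array([348.075, 241.8  ]), array([345, 239,   7,   7,  40], dtype=int32)) (array([275.57142857, 213.9047619 ]), array([271, 211,  11,   7,  63], dtype=int32))
(array([ 0.46252401, -0.06599756,  0.12206788]), np.float64(0.34917775767212333)) [ 0.46363836 -0.06596842]
```

The green stack is right: the three seals agree within 1 mm, with the top at 122 mm. Grasping yellow_large now.

The manual's scale: turns go in shares of 2 rad. Converting my numbers, 0.003 rad / 2 = 0.0015.

```bash
echo '[[[0.092,-0.0009,-0.0005,0.04,0,0,0.0015],[0.092,0,0,0.04,0,0,0],[0.092,0,0,0.035,0,0,0],[0.092,0,0,0.02,0,0,0],[0.092,0,0,0.01,0,0,0],[0.092,0,0,0.004,0,0,0],[0.092,0,0,0,0,0,0],[0.092,0,0,0,0,0,0]]]' | python3 -m creep
echo '[[[0.06,0,0,0,0,0,0],[0.06,0,0,0,0,0,0],[0.06,0,0,0,0,0,0],[0.06,0,0,0,0,0,0],[0.06,0,0,0,0,0,0],[0.06,0,0,0,0,0,0]]]' | python3 -m creep 25
python3 - <<'E'
from h import *
S=ctrl.grab_frame("side");T=ctrl.grab_frame("top")
print(ray("top",[299.56,238.42],.044),ray("top",[346.16,244.57],.006),ray("top",[244.04,238.37],.044),ray("top",[278.83,198.67],.006),ray("top",[372.71,190.65],.038))
E
```

```text
time: 25.75
tcp_pos: [0.4819, 0.2573, 0.0206]
tool_rot: [0.001, 0.001, 1.0, 0.001]
contact_force: [0.8, 0.5, 1.2]
width: 0.0919
gripper_force: 0.0
time: 26.35
tcp_pos: [0.4813, 0.2576, 0.0199]
tool_rot: [0.0, 0.001, 1.0, 0.0]
contact_force: [-1.2, 0.3, 5.5]
width: 0.065
gripper_force: 25.0
[0.4801408 0.0824075] [ 0.46321005 -0.06424269] [0.48024823 0.25706456] [0.61213134 0.15248403] [ 0.63187817 -0.14880302]
```

```bash
echo '[[[0.06,0,0,-0.02,0,0,0],[0.06,0,0,-0.03,0,0,0],[0.06,0,0,-0.02,0,0,0],[0.06,-0.025,-0.02,0,0,0,0],[0.06,-0.03,-0.024,0,0,0,0],[0.06,-0.03,-0.024,0,0,0,0],[0.06,-0.03,-0.024,0,0,0,0],[0.06,-0.0169,-0.0124,0,0,0,0],[0.06,0,0,0,0,0,0],[0.06,0,0,0,0,0,0],[0.06,0,0,0.02,0,0,0],[0.06,0,0,0.02,0,0,0],[0.06,0,0,0.012,0,0,0],[0.06,0,0,0.003,0,0,0],[0.06,0,0,0,0,0,0],[0.06,0,0,0,0,0,0]]]' | python3 -m creep
python3 -c "
from h import *
to(.6132,.1531,.025)"
```

```text
time: 28.05
tcp_pos: [0.6131, 0.1529, 0.0353]
tool_rot: [0.001, 0.001, 1.0, 0.0]
contact_force: [0.5, 0.2, -1.4]
width: 0.0657
gripper_force: 25.0
tool d [-0.      0.0002  0.0103] rotvec [ 0.0004  0.0012 -0.0015] q [-0.44  0.66  0.19  1.77 -0.17  0.73  1.41] t 28.05
```

```bash
echo '[[[0.06,0,0,0.004,0,0,0],[0.06,0,0,0.004,0,0,0],[0.06,0,0,0,0,0,0],[0.06,0,0,0,0,0,0]]]' | python3 -m creep;echo '[[[0.06,0,0,0.001,0,0,0],[0.06,0,0,0,0,0,0],[0.06,0,0,0,0,0,0]]]' | python3 -m creep;echo '[[[0.06,0,0,0.001,0,0,0],[0.06,0,0,0,0,0,0],[0.06,0,0,0,0,0,0]]]' | python3 -m creep
```

```text
time: 28.45
tcp_pos: [0.6126, 0.1524, 0.0264]
tool_rot: [-0.0, 0.001, 1.0, -0.0]
contact_force: [0.5, 0.2, -1.7]
width: 0.0655
gripper_force: 25.0
time: 28.75
tcp_pos: [0.6128, 0.1524, 0.0255]
tool_rot: [0.0, 0.001, 1.0, 0.0]
contact_force: [0.3, 0.1, -1.8]
width: 0.0655
gripper_force: 25.0
time: 29.05
tcp_pos: [0.6129, 0.1524, 0.025]
tool_rot: [0.0, 0.001, 1.0, 0.0]
contact_force: [-1.3, -0.8, 4.2]
width: 0.0656
gripper_force: 25.0
```

```bash
echo '[[[0.075,0,0,-0.0005,0,0,0],[0.092,0,0,0,0,0,0],[0.092,0,0,0,0,0,0],[0.092,0,0,0,0,0,0],[0.092,0,0,-0.03,0,0,0],[0.092,0,0,-0.04,0,0,0],[0.092,0,0,-0.04,0,0,0],[0.092,-0.003,-0.03,0,0,0,0],[0.092,-0.003,-0.045,0,0,0,0],[0.092,-0.003,-0.045,0,0,0,0],[0.092,-0.003,-0.045,0,0,0,0],[0.092,-0.003,-0.045,0,0,0,0],[0.092,-0.003,-0.045,0,0,0,0],[0.092,0,-0.045,0,0,0,0],[0.092,0,0,0,0,0,0],[0.092,0,0,0,0,0,0]]]' | python3 -m creep
python3 - <<'E'
from h import *
to(.6309,-.1478,.016)
T=ctrl.grab_frame("top");S=ctrl.grab_frame("side")
cv2.imwrite("pics/t9.png",cv2.resize(np.hstack([T[150:250,230:330],S[130:230,270:370]])[:,:,::-1],None,fx=4,fy=4,interpolation=cv2.INTER_CUBIC))
for z in(.009,.049):print((proj("top",np.array([.6121,.1525,z]))-[230,150])*4,(proj("side",np.array([.6121,.1525,z]))-[270,130])*4)
E
```

```text
time: 30.65
tcp_pos: [0.6297, -0.1492, 0.1348]
tool_rot: [-0.0, 0.003, 1.0, -0.0]
contact_force: [0.4, 0.7, -0.7]
width: 0.0919
gripper_force: 0.0
tool d [-0.0012  0.0014  0.1187] rotvec [-0.0001 -0.0002 -0.005 ] q [-0.01  0.55  0.26  1.69 -0.17  0.93  1.89] t 30.65
[194.9399478  194.13405067] [219.52408219 217.87799515]
[190.01398227 186.13751954] [219.77746795 176.04458672]
```

View pics/t9.png

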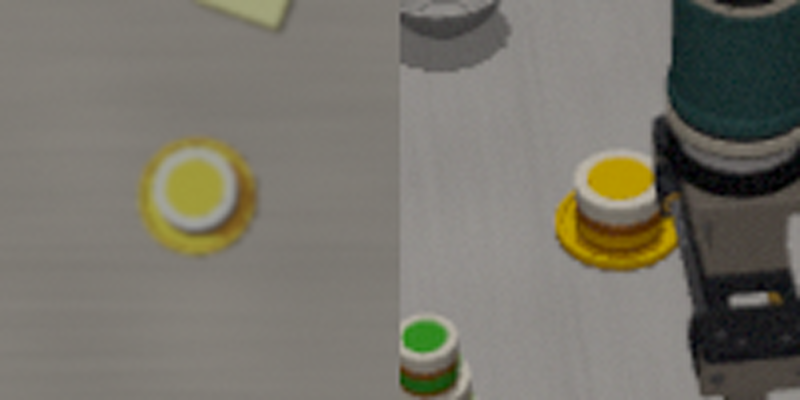

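yellow_large sits flat in its tray: lid centre at crop (194.5,188.5), tray centre (197,196), about what parallax predicts. Grasping yellow_medium.

In the tool's units: -0.005 rad / 2 = -0.0025.

```bash
echo '[[[0.092,-0.0012,0.0014,0.035,0,0,-0.0025],[0.092,0,0,0.035,0,0,0],[0.092,0,0,0.025,0,0,0],[0.092,0,0,0.015,0,0,0],[0.092,0,0,0.0085,0,0,0],[0.092,0,0,0,0,0,0],[0.092,0,0,0,0,0,0]]]' | python3 -m creep
echo '[[[0.046,0,0,0,0,0,0],[0.046,0,0,0,0,0,0],[0.046,0,0,0,0,0,0],[0.046,0,0,0,0,0,0],[0.046,0,0,0,0,0,0],[0.046,0,0,0,0,0,0],[0.046,0,0,0,0,0,0],[0.046,0,0,0,0,0,0]]]' | python3 -m creep 25
```

```text
time: 31.45
tcp_pos: [0.6323, -0.1461, 0.0175]
tool_rot: [0.001, -0.002, 1.0, -0.0]
contact_force: [0.8, -0.5, 0.2]
width: 0.0918
gripper_force: 0.0
time: 32.25
tcp_pos: [0.6314, -0.1463, 0.0166]
tool_rot: [0.0, -0.002, 1.0, -0.0]
contact_force: [0.2, 0.8, 1.3]
width: 0.0515
gripper_force: 25.0
```

```bash
echo '[[[0.046,0,0,-0.02,0,0,0],[0.046,0,0,-0.03,0,0,0],[0.046,0,0,-0.03,0,0,0],[0.046,0.003,0.03,0,0,0,0],[0.046,0.003,0.04,0,0,0,0],[0.046,0.003,0.04,0,0,0,0],[0.046,0.003,0.04,0,0,0,0],[0.046,0.003,0.04,0,0,0,0],[0.046,0.002,0.04,0,0,0,0],[0.046,0.002,0.04,0,0,0,0],[0.046,0,0.0287,0,0,0,0],[0.046,0,0,0,0,0,0],[0.046,0,0,0,0,0,0],[0.046,0,0,0,0,0,0]]]' | python3 -m creep
python3 -c "
from h import *
to(.6123,.1524,.0656)"
```

```text
time: 33.65
tcp_pos: [0.6114, 0.1507, 0.0962]
tool_rot: [-0.0, -0.001, 1.0, -0.001]
contact_force: [1.4, 0.7, -1.0]
width: 0.0513
gripper_force: 25.0
tool d [-0.0009  0.0018  0.0306] rotvec [-0.0011 -0.0003  0.0013] q [-0.46  0.57  0.23  1.75 -0.16  0.84  1.41] t 33.65
```

```bash
echo '[[[0.046,-0.0009,0.0018,0.012,0,0,0],[0.046,0,0,0.01,0,0,0],[0.046,0,0,0.005,0,0,0],[0.046,0,0,0,0,0,0],[0.046,0,0,0,0,0,0],[0.046,0,0,0,0,0,0]]]' | python3 -m creep
python3 - <<'E'
from h import *
to(.6123,.1524,.0656)
S=ctrl.grab_frame("side")
cv2.imwrite("pics/s10.png",cv2.resize(S[120:220,270:380][:,:,::-1],None,fx=6,fy=6,interpolation=cv2.INTER_CUBIC))
for z in (.03,.065): print(z,(proj("side",np.array([.6125,.1524,z]))-[270,120])*6)
E
```

```text
time: 34.25
tcp_pos: [0.6126, 0.1542, 0.0697]
tool_rot: [0.0, -0.001, 1.0, 0.0]
contact_force: [0.0, -0.7, -0.5]
width: 0.0513
gripper_force: 25.0
tool d [ 0.0003 -0.0018  0.0041] rotvec [0.0002 0.0006 0.003 ] q [-0.46  0.61  0.22  1.76 -0.17  0.79  1.42] t 34.25
0.03 [330.33092498 354.2503742 ]
0.065 [330.68515107 298.31640166]
```

View pics/s10.png

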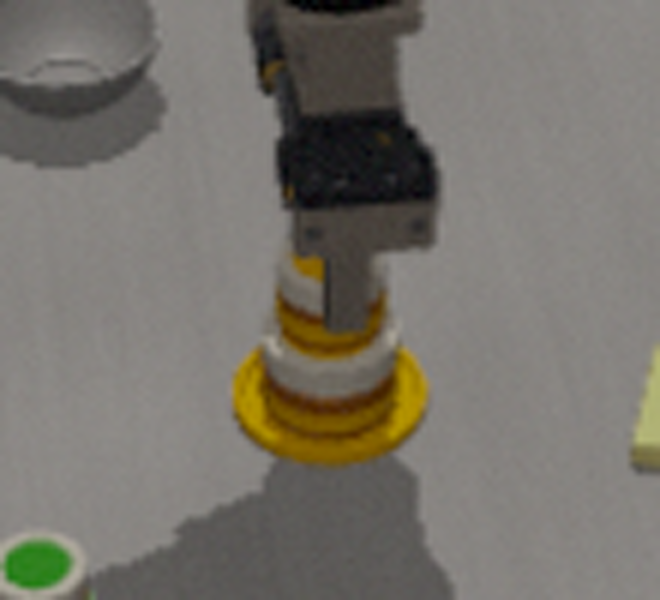

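The medium jar (crop columns 277–384) is concentric with the large one (262–399). I'll correct y by a millimetre or two and lower.

```bash
echo '[[[0.046,0,-0.0015,0.001,0,0,0],[0.046,0,0,0,0,0,0],[0.046,0,0,0,0,0,0],[0.046,0,0,0,0,0,0]]]' | python3 -m creep;echo '[[[0.046,0,0,0.0015,0,0,0],[0.046,0,0,0,0,0,0],[0.046,0,0,0,0,0,0]]]' | python3 -m creep;echo '[[[0.046,0,0,0.001,0,0,0],[0.046,0,0,0,0,0,0],[0.046,0,0,0,0,0,0]]]' | python3 -m creep
```

```text
time: 34.7
tcp_pos: [0.6123, 0.1528, 0.0685]
tool_rot: [0.0, -0.002, 1.0, 0.0]
contact_force: [-0.3, 0.5, -2.1]
width: 0.051
gripper_force: 25.0
time: 35.0
tcp_pos: [0.6123, 0.1527, 0.0669]
tool_rot: [-0.0, -0.002, 1.0, 0.0]
contact_force: [-1.0, -0.3, -1.4]
width: 0.0515
gripper_force: 25.0
time: 35.3
tcp_pos: [0.6123, 0.1527, 0.0659]
tool_rot: [-0.0, -0.002, 1.0, -0.0]
contact_force: [0.7, 0.4, -1.2]
width: 0.0512
gripper_force: 25.0
```

```bash
echo '[[[0.046,0,0,0.0007,0,0,0],[0.046,0,0,0,0,0,0],[0.046,0,0,0,0,0,0]]]' | python3 -m creep;echo '[[[0.046,0,0,0.0005,0,0,0],[0.046,0,0,0,0,0,0],[0.046,0,0,0,0,0,0]]]' | python3 -m creep
```

```text
time: 35.6
tcp_pos: [0.6124, 0.1528, 0.0655]
tool_rot: [0.0, -0.002, 1.0, 0.0]
contact_force: [-0.8, -0.7, 2.9]
width: 0.0515
gripper_force: 25.0
time: 35.9
tcp_pos: [0.6124, 0.1528, 0.0656]
tool_rot: [0.0, -0.002, 1.0, 0.0]
contact_force: [-2.1, -0.8, 5.8]
width: 0.0514
gripper_force: 25.0
```

Contact. Now releasing, then retreating up and away so both stacks are visible.

```bash
echo '[[[0.055,0,0,-0.0005,0,0,0],[0.065,0,0,0,0,0,0],[0.092,0,0,0,0,0,0],[0.092,0,0,0,0,0,0],[0.092,0,0,0,0,0,0],[0.092,0,0,-0.02,0,0,0],[0.092,0,0,-0.04,0,0,0],[0.092,0,0,-0.04,0,0,0],[0.092,0,0,-0.03,0,0,0],[0.092,0.02,0.035,0,0,0,0],[0.092,0.02,0.035,0,0,0,0],[0.092,0.02,0.035,0,0,0,0],[0.092,0.02,0.035,0,0,0,0],[0.092,0.02,0.035,0,0,0,0],[0.092,0.02,0.035,0,0,0,0],[0.092,0.02,0.035,0,0,0,0],[0.092,0,0,0,0,0,0],[0.092,0,0,0,0,0,0]]]' | python3 -m creep
python3 - <<'E'
from h import *
T=ctrl.grab_frame("top");S=ctrl.grab_frame("side")
a=T[160:260,255:375];b=S[130:280,235:375]
A=cv2.resize(a,None,fx=3.3,fy=3.3,interpolation=cv2.INTER_CUBIC);B=cv2.resize(b,None,fx=2.8,fy=2.8,interpolation=cv2.INTER_CUBIC)
o=np.zeros((max(A.shape[0],B.shape[0]),A.shape[1]+B.shape[1],3),np.uint8);o[:A.shape[0],:A.shape[1]]=A;o[:B.shape[0],A.shape[1]:]=B
cv2.imwrite("pics/final.png",o[:,:,::-1]); print(o.shape)
for k,t,s in(("y",(278,195),(324,170)),("g",(348,242),(276,214))):
    p=blob(T,t,k,9);q=blob(S,s,k,12);print(p,q)
    if p and q: print(tri(p[0],q[0]))
print(ctrl.sense()["time"])
E
```

```text
time: 37.7
tcp_pos: [0.4708, 0.398, 0.1951]
tool_rot: [-0.0, -0.003, 1.0, -0.0]
contact_force: [0.4, -1.6, 0.4]
width: 0.0918
gripper_force: 0.0
(420, 788, 3)
(array([276.88095238, 194.5       ]), array([272, 190,  11,  10,  84], dtype=int32)) (array([323.46031746, 175.61904762]), array([316, 170,  18,   9,  63], dtype=int32))
(array([0.61336466, 0.15516211, 0.04198994]), np.float64(2.000887230552877))
(array([348.075, 241.8  ]), array([345, 239,   7,   7,  40], dtype=int32)) (array([275.57142857, 213.9047619 ]), array([271, 211,  11,   7,  63], dtype=int32))
(array([ 0.46252401, -0.06599756,  0.12206788]), np.float64(0.34917775767212333))
37.8
```

View pics/final.png

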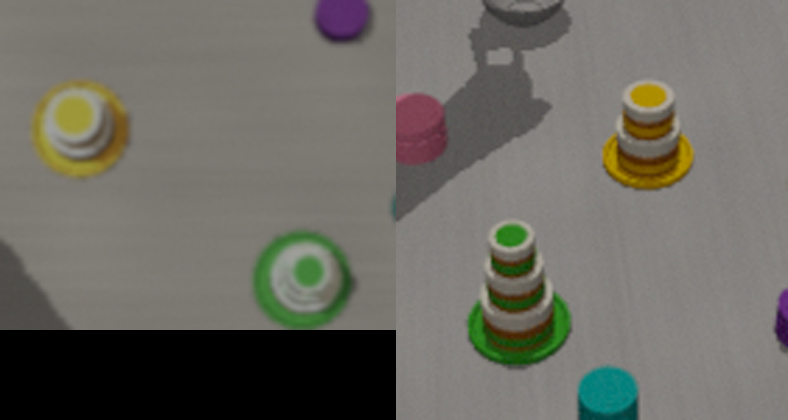

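Both stacks stand upright and centred: green from (510,237) to (518,325), yellow from (649,97) to (648,158). The arm is clear and nothing else has been disturbed.

```bash
python3 -c "
from rig import ctrl
print(ctrl.finish_job())"
```

```text
the job is handed in; nothing more can be done
None
```

I built both stacks in the order asked and handed the job in at about 38 s: large, medium and small on the green tray, then large and medium on the yellow; the last pictures show them upright and centred, though during the first try at the small green jar the fingertips rested on its lid (about 6 N) before I regrasped it lower.

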